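# Lid the open tin and shut the packing case

### The job

Of the three balm tins packed in the wooden case on the sloped stand, one has been left without its lid. Take the bamboo lid lying on the table, put it squarely on that tin so that it sits all the way down, and then close the case's hinged cover fully. Leave the tins in their pockets and everything else where it is.

Things in the scene. Friction and masses are not known exactly. Their poses are not given: they have to be found in the camera images.
- case: Brown wooden case, fixed on a low stand; outer 362 (y) x 98 x 51 mm, inner 350 x 86 x 45 deep, walls 6. It slopes 25 degrees, rising away from the robot. Origin on the table under its middle; own axes level (x to the high side, y along the row, z up): the floor's normal is (-0.423, 0, 0.906) in them.
- case_floor (a point): Middle of the case's sloping inner floor, 34 mm above the table; axes as case. The three tins stand in a row along y at 110, 0 and -110 mm from here, in 74 mm square pockets of a grey insert 14 mm high.
- open_tin: The one balm tin in the case without a lid (pink balm visible); bamboo sleeve 70 mm in diameter and 24 mm high, above it the round cup 58 mm in diameter up to 31 mm. Origin: centre of its underside; z along its axis, square to the sloping floor. It may stand in any of the three pockets.
- lidded_tin_a: Balm tin in the case with its lid already on, 70 mm in diameter, 41 mm high in all. Origin: centre of its underside.
- lidded_tin_b: Another such lidded tin, same measures.
- lid: Loose round bamboo lid, 70 mm in diameter, 17 mm high, lying on the table mouth down. Origin: centre of its outer (top) face; its z axis points DOWN, into the mouth. Hollow, 62 mm wide and 13 deep inside: it goes over the tin's cup until its rim rests on the bamboo sleeve, its top then 41 mm above the tin's underside along the tin's axis.
- cover (a joint): Hinge angle of the wooden cover, rad: 0 = shut flat on the case, about 2 = standing open. It stays at any angle where it is left (stiff hinge).
- cover_hinge (a point): Middle of the cover's hinge line, along the high far edge of the case. Its axes turn with the cover: -x points from the hinge to the free edge, z is the outward normal of the cover.
- cover_edge (a point): Middle of the free edge of the cover, on its outer face; the cover is 362 mm wide, 108 mm from hinge to free edge, 8 mm thick. Axes as cover_hinge.
- spatula: Palette knife with wooden handle, 231 mm long, lying on the table; leave it alone.
- tweezers: Steel tweezers, 132 mm long, lying on the table; leave alone.
- tin_31: Open balm tin standing on the table behind the case, not part of the job; 70 mm in diameter, 31 mm high; leave alone.
Not all that is in view belongs to the job. Leave any blue or red look-alike of the lid alone.

How it is judged:
By the outcome, as a careful person would: the job done as asked, in the order asked, and still so for the second after the job is handed in, with the robot touching nothing.
It also fails if it takes over 64 s, if anything falls off the work surface, if the arm or the gripper's body presses on something with over 40 N, if the wrist force passes 120 N, or if a joint passes its speed limit or range.

### The arm

A 6-joint arm with a two-finger parallel gripper is mounted at the origin on a cart in front of the work surface, level with it; the furniture and walls round the work are solid. World frame = base frame: x ahead of the robot, y to its left, z up, the work surface at z = 0. Lengths are in mm, angles in degrees, forces in N, time in s.
With the tool pointing down it reaches from about 350 to 725 mm from the base axis. Payload 4.3 kg.
Tool frame: the origin (TCP) lies midway between the tips of the shut fingers; the grasp point (between the pads) lies 19 mm behind it; z points along the fingers, y is the direction in which the jaws open and shut (so a half turn about z gives the same grasp; the last joint's range is limited). The gripper opens to 85 mm and grips with 20 to 120 N. Pads are 22 mm wide; open, the fingers measure 114 mm over their backs; the gripper's body (76 mm by 85 mm) begins 54 mm behind the grasp point. The pads swing forward as they close: fully open they stand 13 mm farther back than shut.
Start: joints at [59.513, 21.618, 4.641, 73.018, 0, 83.68], TCP at [235.418, 524.638, 231.329] pointing down, gripper open.
Joint ranges: [-156.06, 156.06], [-48.1, 94.91], [-58.44, 69.94], [-101.28, 121.22], [-78.64, 73.56], [-180, 180]. Speed limits (degrees/s): [147.25, 147.25, 180, 180, 180, 180].

### API

Orientations are given as [roll, pitch, yaw] about the fixed x, y, z axes, in that order (R = Rz(yaw) Ry(pitch) Rx(roll)).
In Python, from station import robot gives the robot as it stands.
- The arm moves only by the tool play_rows, never from a script. Its argument "series" is a list of rows, each a list of 3 entries, a list of its own where there are three numbers: the shift along the world's x, y, z in cm, then the turn, a rotation vector about the world's x, y, z in rad, then the opening, from -1 (shut) to 1 (fully open). In form: [[[tx, ty, tz], [ax, ay, az], gripper], ...]. A call has 1 to 8 rows; each row shifts and turns the commanded pose from where the row before left it; what a row does not reach is not made up. A row lasts 1/8 s, in which the tool goes at most 62.5 mm and 10.7 degrees, less where a joint would pass 70% of its speed; a pose out of reach is approached as far as the arm can. A call is refused whole if a number of a shift passes 6.25 or a number of a turn 0.188, either way. A call with a gripper value outside its range is refused whole. The fingers move at their own pace and stop on an object; "squeeze" is the grip in N (left out, the last holds). Time passes only in rows, so rows that do not move let the fingers close. It gives the time, the measured TCP pose, the force and the opening at its end, in the units of the state.
- robot.observe(): the state, without advancing time (a new reading comes with each control period).
- robot.get_image(name): name is "side" or "top" or "wrist"; returns the picture (480x640x3 uint8, red, green, blue); there is no depth.
- robot.calibration(name): a dict with "fx", "fy", "cx", "cy" (pixels), "k1" (the pictures are not rectified: a ray, as slopes to the right and down, at radius r is drawn at 1 + k1 r^2 times it, then the intrinsics apply), "position" and "rotation" of the camera in the world. Camera axes: x right, y up, looking along -z (the intrinsics and any distortion apply to the point x, -y, -z); pixel columns grow to the right and rows downward; lengths in mm; the calibration is good to about 2 mm. A picture is of the moment at which its call begins: read the wrist's pose just before it. calibration takes no time and is no camera call; for the wrist camera it gives the pose at the moment of the call.
- robot.sign_off(): hands the job in, once; it reports no verdict.
The state is a dict: "t": time; "q": joint angles; "qvel": joint speeds; "joint_efforts": joint torques, N m; "tcp_pos": TCP position; "ee_rot": TCP orientation; "ft_force": force on the tool from outside, world axes, zero at the start; "wrist_torque": the same for the moment, N m; "grip_width": finger opening in mm.
Only numpy, scipy, OpenCV 4.12 (cv2) and the standard library are available. Lean on these libraries where they do the work, as an engineer would, in place of code of your own. Each camera call takes 0.05 s, during which the arm holds its last target. There are 200 camera calls.

## Working session

There is one attempt and no reset: what is moved stays moved. The work goes in short steps, Python scripts to look and compute and a tool call to move; the robot and the scene stay as the last step left them, time stands still between calls to the robot, and variables do not carry over. Pictures are saved under pics/ and viewed, about 8 in all and at most 12, crops included, and the job is handed in when it is done.

Besides the shell and the picture viewer there is one more tool, called after ">>>" as name(argument=value, ...) on one line, values as JSON. play_rows: Moves the arm, as the interface text tells. Its arguments: {"type":"object","properties":{"series":{"type":"array","items":{"type":"array"}},"squeeze":{"type":"number"}},"required":["series"]}

```bash
mkdir -p pics; ls; python3 - <<'E'
from station import robot
import cv2,numpy as np
print(robot.observe())
for n in("top","side"):
    im=robot.get_image(n); cv2.imwrite(f"pics/{n}0.png",im[:,:,::-1]); print(n,robot.calibration(n))
E
```

```text
pics
{'t': 0.0, 'q': array([5.95138717e+01, 2.16615198e+01, 4.56175521e+00, 7.30165356e+01,
       3.79935302e-04, 8.36798759e+01]), 'qvel': array([ 0.01299265, -0.00947915, -0.07696021,  0.05017205, -0.0399704 ,
        0.01451486]), 'joint_efforts': array([ 2.60817455e-03, -4.63600981e+01,  2.69878042e+01,  2.08070566e-02,
        6.10862571e-05, -2.21460397e-06]), 'tcp_pos': array([235.05841262, 524.04599738, 230.35664959]), 'ee_rot': array([-1.79884448e+02, -1.31803375e-02,  1.55833982e+02]), 'ft_force': array([ 0.34251868, -0.3346916 ,  0.12441494]), 'wrist_torque': array([0.04156195, 0.04485666, 0.00194235]), 'grip_width': 85.55048300429787}
top {'fx': 616.6256915319342, 'fy': 616.6256915319342, 'cx': 315.63533717921035, 'cy': 242.99040305516763, 'k1': 0.020540424948057343, 'position': array([ 421.88281647,   19.79650911, 1646.26385039]), 'rotation': array([  3.53180947,   0.23387312, -88.36428363])}
side {'fx': 456.86587710009604, 'fy': 456.86587710009604, 'cx': 323.29912573841756, 'cy': 237.56828975084898, 'k1': 0.026601941964734987, 'position': array([  563.91033158, -1129.63704074,   542.47284568]), 'rotation': array([68.8171224 ,  0.44419308,  2.00706132])}
```

View pics/top0.png

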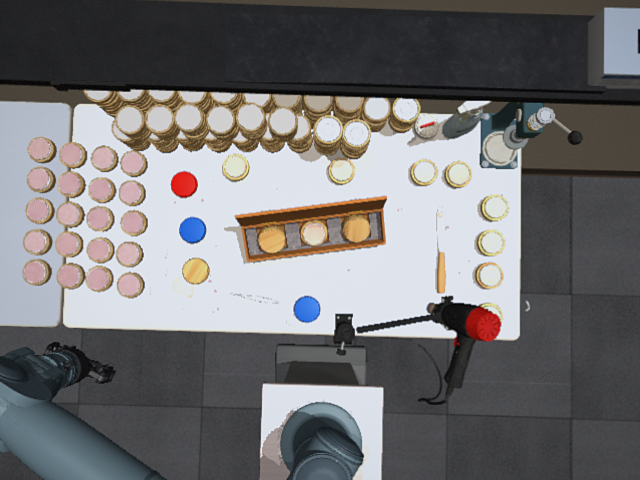

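View pics/side0.png

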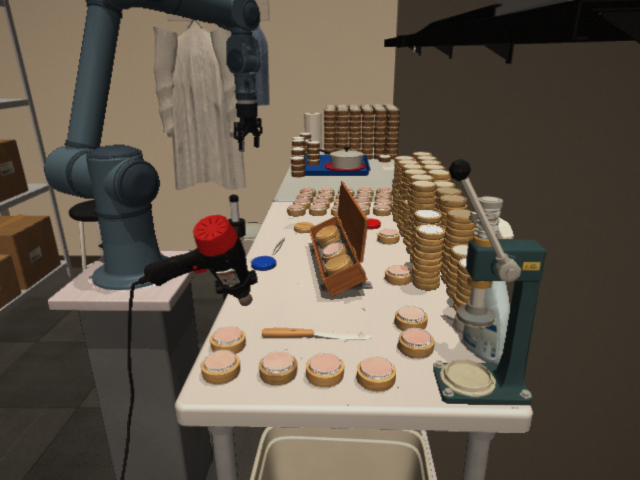

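Top view: lid at (196,271), open (pink) tin in the middle pocket at (314,233), lidded tins at (272,239) and (357,229), and the cover standing open on the far side.

```bash
cat > h.py <<'E'
import numpy as np,cv2
from scipy.spatial.transform import Rotation as R
from station import robot
def rot(e): return R.from_euler('xyz',e,degrees=True)
def K(c): return np.array([[c['fx'],0,c['cx']],[0,c['fy'],c['cy']],[0,0,1.]])
def D(c): return np.array([c['k1'],0,0,0.])
def pix2plane(c,uv,p0,n=(0,0,1)):
    p0=np.array(p0,float);n=np.array(n,float)
    u=cv2.undistortPoints(np.array(uv,float).reshape(-1,1,2),K(c),D(c)).reshape(-1,2)
    d=rot(c['rotation']).apply(np.c_[u[:,0],-u[:,1],-np.ones(len(u))]); C=np.array(c['position'])
    return C+d*(((p0-C)@n)/(d@n))[:,None]
def project(c,P):
    q=rot(c['rotation']).inv().apply(np.atleast_2d(P)-c['position'])
    q=q*[1,-1,-1]
    return cv2.projectPoints(q.reshape(-1,1,3),np.zeros(3),np.zeros(3),K(c),D(c))[0].reshape(-1,2)
E
python3 - <<'E'
from h import *
c=robot.calibration("top"); im=cv2.imread("pics/top0.png")
print("lid",pix2plane(c,[196,271],[0,0,17]))
t=pix2plane(c,[[272,239],[357,229]],[0,0,71]); print("tins",t,np.linalg.norm(t[0]-t[1]))
d=t[0]-t[1]; print("yaw",np.degrees(np.arctan2(-d[0],d[1])))
print("open",pix2plane(c,[314,233],[0,0,62]))
print(robot.calibration("wrist"))
o=cv2.resize(im[180:300,170:400],None,fx=3.4,fy=3.4,interpolation=cv2.INTER_CUBIC);cv2.imwrite("pics/topc.png",o)
E
```

```text
lid [[439.22463218 342.89192284  17.        ]]
tins [[525.95860786 140.99920533  71.        ]
 [557.783331   -75.91678063  71.        ]] 219.23813073793042
yaw 8.34657520395102
open [[545.10179683  34.00021253  62.        ]]
{'fx': 334.14644792147345, 'fy': 334.14644792147345, 'cx': 319.847797813679, 'cy': 242.81142196699247, 'k1': -0.005669195630834286, 'position': array([173.48684563, 551.99344423, 373.08797134]), 'rotation': array([-15.63967248,   0.08815181,  65.85604158])}
```

View pics/topc.png

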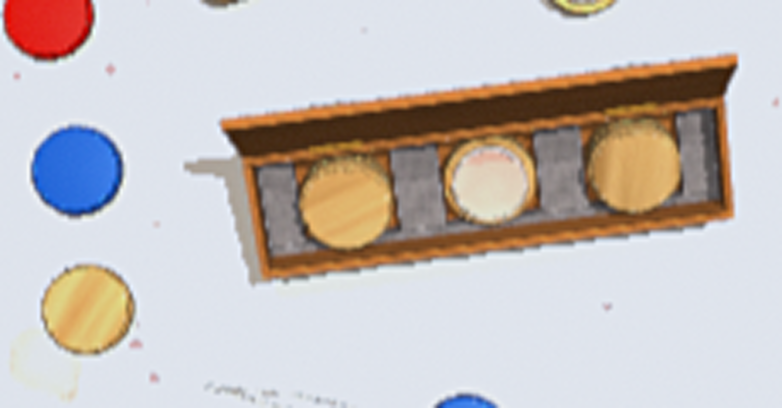

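>>> play_rows(series=[[[2.8,-2.4,0],[0,0,0.08],1],[[2.8,-2.4,0],[0,0,0.08],1],[[2.8,-2.4,0],[0,0,0.08],1],[[2.8,-2.4,0],[0,0,0.08],1],[[2.8,-2.4,0],[0,0,0.08],1],[[2.8,-2.4,0],[0,0,0.08],1],[[2.8,-2.4,-1],[0,0,0.09],1],[[0,0,0],[0,0,0],1]])

```text
t: 1.1
tcp_pos: [432.4, 354.7, 220.0]
ee_rot: [-179.9, -0.1, -171.7]
ft_force: [-0.3, 0.3, -0.1]
grip_width: 85.3
```

```bash
python3 - <<'E'
from h import *
c=robot.calibration("wrist"); im=robot.get_image("wrist"); s=robot.observe()
print(s['tcp_pos'],s['ee_rot'],s['q'],c['position'],c['rotation'])
bgr=im[:,:,::-1].copy()
hsv=cv2.cvtColor(bgr,cv2.COLOR_BGR2HSV)
m=cv2.inRange(hsv,(12,70,120),(35,255,255))
ct,_=cv2.findContours(m,cv2.RETR_EXTERNAL,cv2.CHAIN_APPROX_NONE)
for k in ct:
    if cv2.contourArea(k)>600:
        e=cv2.fitEllipse(cv2.convexHull(k)); print(e,cv2.contourArea(k),pix2plane(c,[e[0]],[0,0,17])); cv2.ellipse(bgr,e,(255,0,255),1)
print(project(c,[[439,343,17]]))
cv2.imwrite("pics/w1.png",bgr)
E
```

```text
[431.4400395  355.71193587 220.45634663] [-1.79979566e+02 -1.17241120e-01 -1.71669392e+02] [3.29877804e+01 2.00175633e+01 7.00262243e-01 7.07977748e+01
 3.03410008e-02 2.46571209e+01] [365.59061226 344.74959163 362.7384693 ] [-1.55470884e+01  5.21679093e-02  9.82950957e+01]
((85.48516082763672, 290.058349609375), (69.0899658203125, 72.6565170288086), 45.50016403198242) 3799.5 [[553.28157458 106.02536454  17.        ]]
((69.41506958007812, 291.28271484375), (115.26515197753906, 286.3870544433594), 88.27931213378906) 1953.5 [[557.44749911  87.97171738  17.        ]]
((309.8706970214844, 222.01585388183594), (62.32185363769531, 64.55443572998047), 135.61355590820312) 3033.0 [[439.7892191 344.604525   17.       ]]
((478.6954650878906, 207.72006225585938), (62.17466354370117, 70.14290618896484), 49.50753402709961) 3325.5 [[399.19723596 516.9876703   17.        ]]
[[308.46599957 221.07506704]]
```

View pics/w1.png

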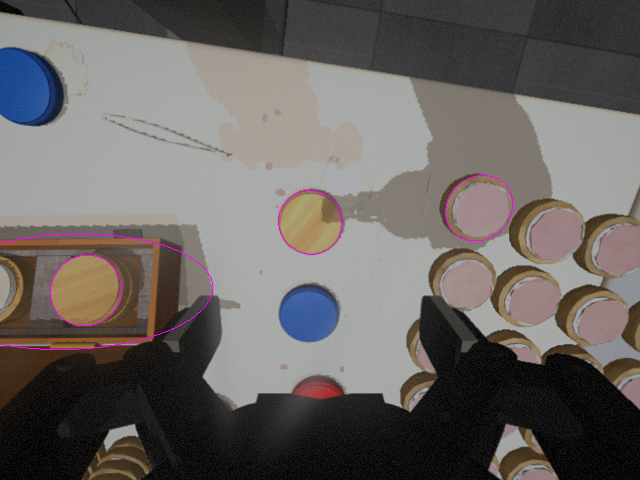

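Wrist view: the bamboo lid is at (310,222), which gives (440,344.6). That is within 2 mm of the top-camera estimate. Descending on it.

>>> play_rows(series=[[[0.4,-0.6,-2],[0,0,0],1],[[0.4,-0.6,-3],[0,0,0],1],[[0,0,-3.5],[0,0,0],1],[[0,0,-3.5],[0,0,0],1],[[0,0,-3.5],[0,0,0],1],[[0,0,-2.5],[0,0,0],1],[[0,0,-1.6],[0,0,0],1],[[0,0,0],[0,0,0],1]])

```text
t: 2.15
tcp_pos: [438.1, 344.6, 24.5]
ee_rot: [-180.0, -0.1, -171.5]
ft_force: [-0.3, 0.2, 0.8]
grip_width: 85.3
```

>>> play_rows(series=[[[0,0,-1],[0,0,0],1],[[0,0,-0.8],[0,0,0],1],[[0,0,-0.5],[0,0,0],1],[[0,0,-0.3],[0,0,0],1],[[0,0,0],[0,0,0],1]])

```text
t: 2.78
tcp_pos: [439.3, 344.5, -0.8]
ee_rot: [-180.0, -0.0, -171.5]
ft_force: [1.0, -0.1, -0.3]
grip_width: 85.2
```

>>> play_rows(series=[[[0,0,-0.2],[0,0,0],1],[[0,0,0],[0,0,0],0.6],[[0,0,0],[0,0,0],0.4],[[0,0,0],[0,0,0],0.3],[[0,0,0],[0,0,0],0.3],[[0,0,0],[0,0,0],0.3]], squeeze=40)

```text
t: 3.52
tcp_pos: [439.5, 344.7, -2.0]
ee_rot: [180.0, 0.0, -171.5]
ft_force: [-1.0, -1.3, 5.7]
grip_width: 68.1
```

>>> play_rows(series=[[[0,0,1],[0,0,0],0.3],[[0,0,3],[0,0,0],0.3],[[0,0,4],[0,0,0],0.3],[[0,0,4],[0,0,0],0.3],[[0,0,4],[0,0,0],0.3],[[0,0,4],[0,0,0],0.3],[[0,0,4],[0,0,0],0.3],[[0,0,3],[0,0,0],0.3]])

```text
t: 4.53
tcp_pos: [439.7, 344.8, 269.9]
ee_rot: [179.9, 0.1, -171.5]
ft_force: [0.2, 0.2, -0.4]
grip_width: 68.4
```

>>> play_rows(series=[[[1,-3,0],[0,0,0],0.3],[[2,-4,0],[0,0,0],0.3],[[2.5,-4.5,0],[0,0,0],0.3],[[2.5,-4.5,0],[0,0,0],0.3],[[2.5,-4.5,0],[0,0,0],0.3],[[2.5,-4.5,0],[0,0,0],0.3],[[2,-4,0],[0,0,0],0.3],[[1,-2,0],[0,0,0],0.3]])

```text
t: 5.52
tcp_pos: [600.1, 32.6, 267.4]
ee_rot: [180.0, 0.0, -171.6]
ft_force: [-0.3, 0.0, -0.3]
grip_width: 67.9
```

>>> play_rows(series=[[[0.5,0,0],[0,0,0],0.3],[[0,0,0],[0,0,0],0.3],[[0,0,0],[0,0,0],0.3]])

```text
t: 5.9
tcp_pos: [603.9, 36.1, 267.5]
ee_rot: [180.0, -0.0, -171.4]
ft_force: [0.1, -0.0, -0.2]
grip_width: 67.8
```

```bash
python3 - <<'E'
from h import *
c=robot.calibration("wrist"); im=robot.get_image("wrist"); s=robot.observe()
print(s['tcp_pos'],s['ee_rot'],s['q'],s['ft_force'],c['position'],c['rotation'])
np.save("c2.npy",c,allow_pickle=True)
bgr=im[:,:,::-1].copy(); cv2.imwrite("pics/w2raw.png",bgr)
cv2.imwrite("pics/w2.png",bgr)
E
```

```text
[603.96927598  36.02391457 267.54455548] [ 1.79980551e+02  7.33856771e-04 -1.71395258e+02] [-2.60186143e+00  2.51294160e+01  1.52562324e+01  8.01298764e+01
  1.92209177e-02 -1.12066045e+01] [ 0.02333145 -0.58243323 -1.00833685] [536.98663682  25.51419575 410.14830694] [-1.56549257e+01 -4.40311337e-02  9.86300526e+01]
```

View pics/w2.png

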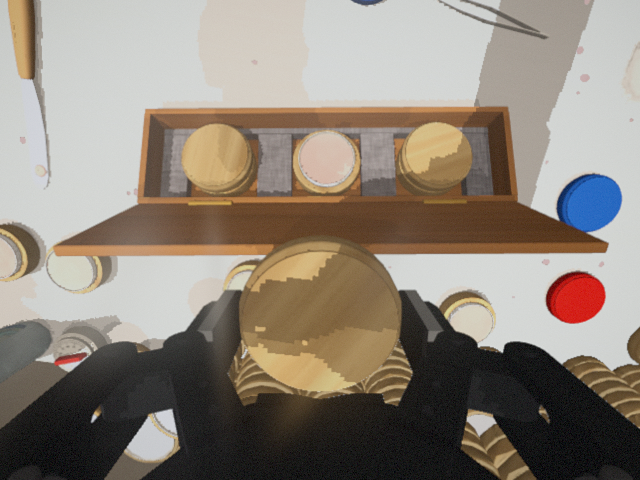

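Wrist view with the lid held square in the jaws: open tin at about (327,158), lidded tins at (218,155) and (436,152), and low-wall corners at (147,109) and (506,107). I'll fit the case pose to these and overlay the result.

```bash
cat >> h.py <<'E'
def axes(yaw):
    z=R.from_euler('z',yaw,degrees=True); a=np.radians(25)
    return z.apply([np.cos(a),0,np.sin(a)]),z.apply([0,1,0]),z.apply([-np.sin(a),0,np.cos(a)])
def model(p):
    """p=x,y,yaw of case floor middle -> dict of points/circles"""
    u,v,n=axes(p[2]);F=np.array([p[0],p[1],34.]);t=np.linspace(0,2*np.pi,60)
    circ=lambda y,h,r:F+v*y+n*h+r*(np.cos(t)[:,None]*u+np.sin(t)[:,None]*v)
    pts=np.array([F-49*u+45*n+181*v,F-49*u+45*n-181*v])
    return F,u,v,n,pts,[circ(110,41,35),circ(-110,41,35),circ(0,31,29),circ(0,24,35)]
E
python3 - <<'E'
from h import *
from scipy.optimize import least_squares
c=np.load("c2.npy",allow_pickle=True).item(); bgr=cv2.imread("pics/w2raw.png")
# camera left image = -y side
obs=np.array([[506,107],[147,109],[437,153],[217,155],[327,158]],float)
def pred(p):
    F,u,v,n,pts,_=model(p)
    return project(c,np.vstack([pts,F+110*v+41*n,F-110*v+41*n,F+31*n]))
s=least_squares(lambda p:(pred(p)-obs).ravel(),[558.5,35.5,8.35]); print(s.x); print(pred(s.x)-obs)
s=s.x
k=3; big=cv2.resize(bgr[90:240,130:390],None,fx=k,fy=k,interpolation=cv2.INTER_CUBIC)
for cc in model(s)[5]:
    q=((project(c,cc)-[130,90]+.5)*k).astype(int)
    cv2.polylines(big,[q.reshape(-1,1,2)],True,(255,0,255),1)
cv2.imwrite("pics/w2c.png",big)
E
```

```text
[558.36200153  36.19723632   8.98938691]
[[ 2.37766322 -1.20212146]
 [-2.12346937 -0.82944401]
 [ 1.97138853  1.26664995]
 [-2.00073762  0.70629874]
 [-0.22437399  1.10069554]]
```

View pics/w2c.png

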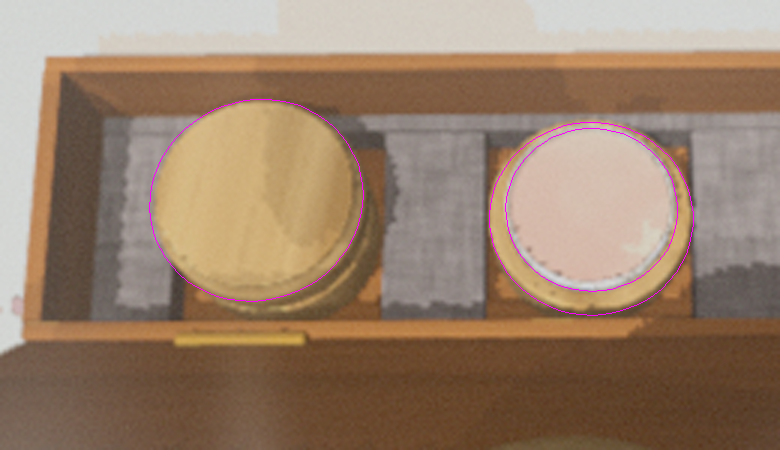

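```bash
python3 - <<'E'
from h import *
c=np.load("c2.npy",allow_pickle=True).item()
t=np.linspace(0,2*np.pi,200)
T=np.array([603.97,36.02,267.54])
for h in (19,2):
    q=project(c,T+np.c_[35*np.cos(t),35*np.sin(t),0*t+h]); print(h,q.min(0),q.max(0))
F,u,v,n,_,_=model([558.4,36.2,9.0]); cur=T
print('n',n,'F',F)
Rt=np.c_[-u,v*1,0*n]  # tool: y=v? build below
# tool now
r0=rot([180,0,-171.4]); print('tool axes now x,y,z',r0.as_matrix().T.round(3))
z=-n; y=-np.array(r0.as_matrix()[:,1]); sgn=np.sign(r0.as_matrix()[:,1]@v); y=sgn*v; x=np.cross(y,z)
r1=R.from_matrix(np.c_[x,y,z]); print('rotvec',(r1*r0.inv()).as_rotvec(), r1.as_euler('xyz',degrees=True))
for d in(100,40,0): print(d,F+22*n+d*n-T, F+22*n+d*n)
bgr=cv2.imread("pics/w2raw.png"); hsv=cv2.cvtColor(bgr,cv2.COLOR_BGR2HSV)
g=cv2.resize(bgr[220:410,220:420],None,fx=3,fy=3,interpolation=cv2.INTER_CUBIC)
q=((project(c,T+np.c_[35*np.cos(t),35*np.sin(t),0*t+19])-[220,220]+.5)*3).astype(int)
cv2.polylines(g,[q.reshape(-1,1,2)],True,(255,0,255),1); cv2.imwrite("pics/w2l.png",g)
E
```

```text
19 [235.10529832 238.18859368] [405.73183323 392.07115362]
2 [244.1254279  228.08667724] [396.52820355 367.75073812]
n [-0.41741513 -0.06611206  0.90630779] F [558.4  36.2  34. ]
tool axes now x,y,z [[-0.989 -0.15   0.   ]
 [-0.15   0.989  0.   ]
 [-0.     0.    -1.   ]]
rotvec [ 0.0667528  -0.43119684  0.0068702 ] [-180.   25. -171.]
100 [ -96.49464582   -7.88567153 -122.97044998] [507.47535418  28.13432847 144.56955002]
40 [ -71.44973804   -3.91894782 -177.3489172 ] [532.52026196  32.10105218  90.1910828 ]
0 [ -54.75313285   -1.27446536 -213.60122869] [549.21686715  34.74553464  53.93877131]
```

View pics/w2l.png

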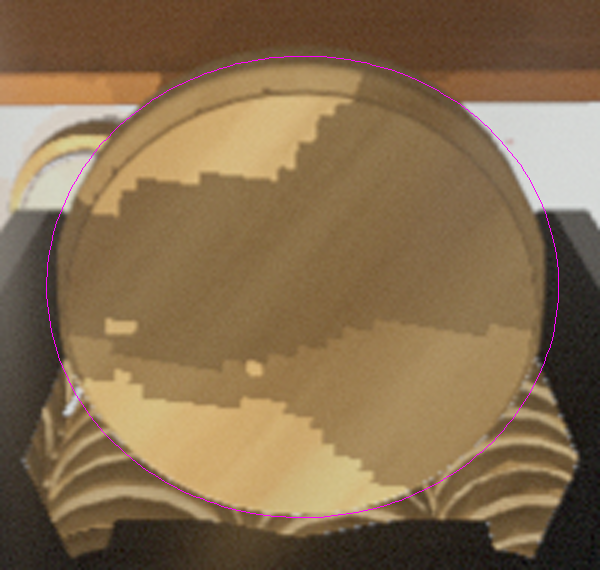

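The lid silhouette in both wrist views shows it about 2 mm off the tool axis, toward +x; I'll compensate for that. Next is a tilt to the case slope, 100 mm above the tin along its axis.

>>> play_rows(series=[[[-1.5,-0.1,0],[0.0084,-0.054,0.0009],0.3],[[-2,-0.2,0],[0.0167,-0.108,0.0017],0.3],[[-2.4,-0.2,-1],[0.0167,-0.108,0.0017],0.3],[[-2.4,-0.2,-3],[0.0167,-0.108,0.0017],0.3],[[-1.6,-0.1,-4],[0.0083,-0.053,0.0009],0.3],[[0,0,-3],[0,0,0],0.3],[[0,0,-1.4],[0,0,0],0.3],[[0,0,0],[0,0,0],0.3]])

```text
t: 6.95
tcp_pos: [503.6, 27.5, 142.0]
ee_rot: [179.9, 24.8, -171.1]
ft_force: [-0.8, -0.1, 0.9]
grip_width: 68.2
```

>>> play_rows(series=[[[0,0,0],[0,0,0],0.3],[[0,0,0],[0,0,0],0.3]])

```text
t: 7.2
tcp_pos: [506.4, 26.7, 144.6]
ee_rot: [180.0, 25.1, -171.1]
ft_force: [-0.2, -0.5, -0.2]
grip_width: 67.8
```

>>> play_rows(series=[[[0.6,0.1,-1.4],[0,0,0],0.3],[[0.7,0.1,-1.5],[0,0,0],0.3],[[0.7,0.1,-1.5],[0,0,0],0.3],[[0.7,0.1,-1.5],[0,0,0],0.3],[[0,0,0],[0,0,0],0.3],[[0,0,0],[0,0,0],0.3]])

```text
t: 7.95
tcp_pos: [532.8, 30.6, 85.1]
ee_rot: [180.0, 25.0, -171.1]
ft_force: [-0.2, -0.7, 0.0]
grip_width: 67.9
```

```bash
cat > avg.py <<'E'
from h import *
P=[];E=[];Fo=[]
for i in range(6):
    im=robot.get_image("wrist"); s=robot.observe(); P.append(s['tcp_pos']);E.append(s['ee_rot']%360);Fo.append(s['ft_force'])
print(s['t'],np.mean(P,0).round(2),np.std(P,0).round(2),np.mean(E,0).round(2),np.mean(Fo,0).round(1),s['grip_width'])
E
python3 - <<'E'
from avg import *
c=robot.calibration("wrist"); np.save("c3.npy",c,allow_pickle=True)
cv2.imwrite("pics/w3raw.png",im[:,:,::-1])
b=im[:,:,::-1].copy()
for cc in model([558,36.2,9.0])[5]:
    cv2.polylines(b,[project(c,cc).astype(int).reshape(-1,1,2)],True,(255,0,255),1)
cv2.imwrite("pics/w3.png",b)
E
```

```text
8.25 [532.84  30.55  85.17] [0.12 0.02 0.17] [179.96  25.06 188.89] [-0.1  0.  -0.3] 67.91101470152074
```

View pics/w3.png

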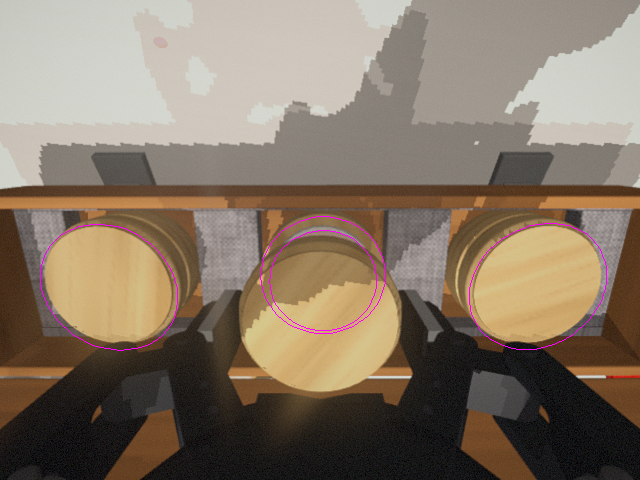

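```bash
python3 - <<'E'
from h import *
c=np.load("c3.npy",allow_pickle=True).item()
b=cv2.imread("pics/w3raw.png")[200:330,230:410]
b=cv2.resize(b,None,fx=4,fy=4,interpolation=cv2.INTER_CUBIC); cv2.imwrite("pics/w3c.png",cv2.convertScaleAbs(b,alpha=1.3))
E
```

```text
(no output)
```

View pics/w3c.png

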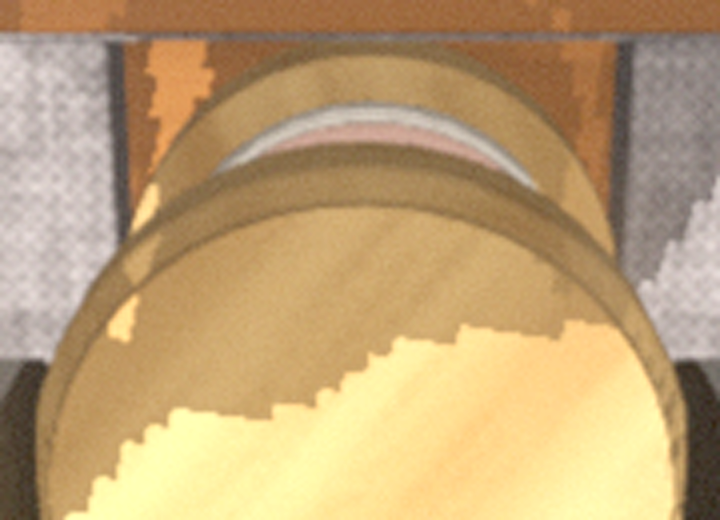

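```bash
python3 - <<'E'
from h import *
from scipy.optimize import least_squares
c=np.load("c3.npy",allow_pickle=True).item()
F,u,v,n,_,_=model([558,36.2,9.0]); T=np.array([532.84,30.55,85.17]); t=np.linspace(0,2*np.pi,721)
ci=lambda C,r:project(c,C+r*(np.cos(t)[:,None]*u+np.sin(t)[:,None]*v))
def lid(p):
    a,b,h,r=p; C=T+a*u+b*v
    top=ci(C+h*n,r);bot=ci(C+(h-17)*n,r)
    al=np.vstack([top,bot])
    return np.array([bot[:,1].min(),top[:,1].min(),top[:,1].max(),al[:,0].min(),al[:,0].max()])
ol=np.array([235.8,251.2,391.5,239.5,401.7])
for r in (34,34.5,35):
    s=least_squares(lambda p:lid([*p,r])-ol,[0,0,19]); print('lid',r,s.x.round(2),s.fun.round(1))
def tin(p):
    a,b,e=p;C=F+a*u+b*v+e*n
    cup=ci(C+31*n,29);sl=ci(C+24*n,35)
    k=sl[:,1]<255; top=cup[np.argmin(cup[:,1])]
    L=sl[(abs(sl[:,1]-258.7)<3)]
    return np.array([cup[:,1].min(),sl[:,1].min(),sl[:,0].min(),sl[:,0].max()])
print('pred tin',tin([0,0,0]))
ot=np.array([225.5,212.0,262,383.5])
s=least_squares(lambda p:tin(p)-ot,[0,0,0]); print('tin',s.x.round(2),s.fun.round(1), F+s.x[0]*u+s.x[1]*v+s.x[2]*n)
E
```

```text
lid 34 [ 3.85  0.03 15.18] [ 1.8 -2.6  1.1  0.8 -0.8]
lid 34.5 [ 4.88  0.03 13.34] [ 1.9 -2.7  1.1  0.8 -0.8]
lid 35 [ 5.9   0.04 11.5 ] [ 2.  -2.7  1.1  0.8 -0.8]
pred tin [230.88233503 216.85138446 260.91234236 385.60001001]
tin [-1.6  -0.24 -5.56] [ 0. -0.  0. -0.] [558.92622784  36.1070963   28.28504449]
```

```bash
python3 - <<'E'
from h import *
from scipy.optimize import least_squares
c0=np.load("c3.npy",allow_pickle=True).item()
F,u,v,n,_,_=model([558,36.2,9.0]); T=np.array([532.84,30.55,85.17]); t=np.linspace(0,2*np.pi,721)
def run(mode,fixh):
  def res(p,full=False):
    a,b,h,bev,ta,tb,k,pit=p; c=dict(c0)
    if mode=='f': c['fx']=c['fy']=c0['fx']*(1-k/100)
    if mode=='d': c['position']=c0['position']+k*rot(c0['rotation']).apply([0,0,1])
    if mode=='n': c['position']=c0['position']+k*n
    c['rotation']=(rot(c0['rotation'])*R.from_rotvec([np.radians(pit),0,0])).as_euler('xyz',degrees=True)
    ci=lambda C,r:project(c,C+r*(np.cos(t)[:,None]*u+np.sin(t)[:,None]*v))
    C=T+a*u+b*v; top=ci(C+h*n,35-bev);mid=ci(C+(h-bev)*n,35);bot=ci(C+(h-17)*n,35);al=np.vstack([top,mid,bot])
    D=F+ta*u+tb*v;cup=ci(D+31*n,29);sl=ci(D+24*n,35)
    m=np.array([bot[:,1].min(),top[:,1].min(),al[:,1].max(),al[:,0].min(),al[:,0].max(),cup[:,1].min(),sl[:,1].min(),sl[:,0].min(),sl[:,0].max()])
    o=np.array([235.8,251.2,391.5,239.5,401.7,225.5,212.0,262,383.5])
    return np.r_[m-o,(h-19)/fixh,bev/2,pit/.3,k/3]
  s=least_squares(res,[0,0,19,1,0,0,0,0]); print(mode,fixh,s.x.round(2),'rel u',(s.x[4]-s.x[0]).round(2),'rel v',(s.x[5]-s.x[1]).round(2),s.fun.round(1))
for m in 'fdn':
  for w in (.5,2): run(m,w)
d=F-T; print('TCP rel F now along u,v,n',(-d)@u,(-d)@v,(-d)@n)
E
```

```text
f 0.5 [ 3.11  0.04 18.94  1.79 -3.04 -0.24  2.98 -0.03] rel u -6.16 rel v -0.27 [ 0.2 -0.1 -0.1 -0.3  0.3  0.  -0.   0.  -0.  -0.1  0.9 -0.1  1. ]
f 2 [ 3.25  0.04 18.51  1.75 -3.03 -0.24  2.79 -0.03] rel u -6.28 rel v -0.28 [ 0.3 -0.1 -0.1 -0.2  0.2  0.  -0.  -0.1  0.1 -0.2  0.9 -0.1  0.9]
d 0.5 [ 3.16  0.04 18.94  1.83 -2.86 -0.25  4.35 -0.06] rel u -6.02 rel v -0.28 [ 0.1 -0.1  0.  -0.2  0.2  0.1 -0.  -0.4  0.4 -0.1  0.9 -0.2  1.5]
d 2 [ 3.3   0.04 18.52  1.79 -2.85 -0.25  4.04 -0.05] rel u -6.14 rel v -0.29 [ 0.2 -0.1 -0.  -0.1  0.1  0.1 -0.  -0.5  0.5 -0.2  0.9 -0.2  1.3]
n 0.5 [ 4.35  0.04 18.95  1.82 -1.68 -0.25  4.23 -0.06] rel u -6.03 rel v -0.28 [ 0.1 -0.1 -0.  -0.2  0.2  0.1 -0.  -0.4  0.4 -0.1  0.9 -0.2  1.4]
n 2 [ 4.39  0.04 18.56  1.79 -1.75 -0.25  3.96 -0.05] rel u -6.14 rel v -0.29 [ 0.2 -0.1 -0.  -0.1  0.1  0.1 -0.  -0.5  0.5 -0.2  0.9 -0.2  1.3]
TCP rel F now along u,v,n -1.6976327664966924 -1.6445479839503263 57.25146727306297
```

Fitting lid and tin in the same picture gives a model-independent correction of -4.3 mm along the slope and +1.4 mm along the row. Applying it and going 20 mm closer.

>>> play_rows(series=[[[-0.39,0.08,-0.18],[0,0,0],0.3],[[0.2,0.03,-0.45],[0,0,0],0.3],[[0.2,0.03,-0.45],[0,0,0],0.3],[[0.2,0.03,-0.45],[0,0,0],0.3],[[0.22,0.04,-0.46],[0,0,0],0.3],[[0,0,0],[0,0,0],0.3],[[0,0,0],[0,0,0],0.3],[[0,0,0],[0,0,0],0.3]])

```text
t: 9.25
tcp_pos: [536.9, 32.7, 64.6]
ee_rot: [179.9, 25.0, -171.1]
ft_force: [-0.4, -0.0, 0.1]
grip_width: 68.0
```

```bash
python3 - <<'E'
from avg import *
c=robot.calibration("wrist"); np.save("c4.npy",c,allow_pickle=True)
b=im[:,:,::-1]; cv2.imwrite("pics/w4raw.png",b)
b=cv2.resize(b[190:330,220:420],None,fx=4,fy=4,interpolation=cv2.INTER_CUBIC); cv2.imwrite("pics/w4c.png",cv2.convertScaleAbs(b,alpha=1.3))
E
```

```text
9.55 [536.8   32.71  64.6 ] [0.04 0.02 0.04] [179.94  25.01 188.88] [ 0.1  0.2 -0. ] 67.88561058909922
```

View pics/w4c.png

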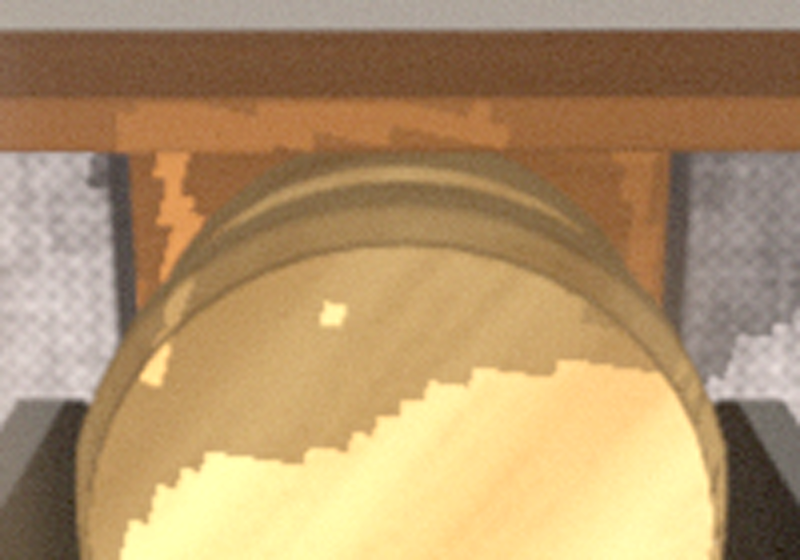

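```bash
python3 - <<'E'
from h import *
c0=np.load("c4.npy",allow_pickle=True).item()
F,u,v,n,_,_=model([558,36.2,9.0]); T=np.array([536.8,32.71,64.6]); t=np.linspace(0,2*np.pi,721)
for nm,a,ta,h in(('f',3.11,-3.04,18.94),('n',4.35,-1.68,18.95)):
    c=dict(c0)
    if nm=='f': c['fx']=c['fy']=c0['fx']*.9702
    else: c['position']=c0['position']+4.23*n
    ci=lambda C,r:project(c,C+r*(np.cos(t)[:,None]*u+np.sin(t)[:,None]*v))[:,1].min()
    print(nm,'lid bottom apex',ci(T+a*u+(h-17)*n,35),'sleeve',ci(F+ta*u+24*n,35),'sleeve +1mm u',ci(F+(ta+1)*u+24*n,35))
d=T-F;print(d@u,d@v,d@n)
E
```

```text
f lid bottom apex 235.59203109068335 sleeve 228.89597686305171 sleeve +1mm u 230.87667116417546
n lid bottom apex 235.71205613812322 sleeve 229.19989404960253 sleeve +1mm u 231.18493171131027
-6.539857867420054 -0.1306216498241315 36.812950127075425
```

Lid and sleeve line up laterally: centres at crop columns 401 and 403, and the arcs match the prediction. Descending along the tin axis in small steps, watching the force.

>>> play_rows(series=[[[0.12,0.02,-0.22],[0,0,0],0.3],[[0.12,0.02,-0.22],[0,0,0],0.3],[[0.08,0.01,-0.18],[0,0,0],0.3],[[0,0,0],[0,0,0],0.3],[[0,0,0],[0,0,0],0.3]])

```text
t: 10.18
tcp_pos: [539.9, 33.2, 58.2]
ee_rot: [179.9, 25.0, -171.1]
ft_force: [0.5, 0.3, -0.2]
grip_width: 68.0
```

>>> play_rows(series=[[[0.06,0.01,-0.14],[0,0,0],0.3],[[0.07,0.01,-0.14],[0,0,0],0.3],[[0,0,0],[0,0,0],0.3],[[0,0,0],[0,0,0],0.3]])

```text
t: 10.68
tcp_pos: [541.2, 33.4, 55.4]
ee_rot: [179.9, 25.0, -171.1]
ft_force: [-0.9, -0.0, -0.3]
grip_width: 68.0
```

>>> play_rows(series=[[[0.05,0.01,-0.09],[0,0,0],0.3],[[0.05,0.01,-0.09],[0,0,0],0.3],[[0,0,0],[0,0,0],0.3],[[0,0,0],[0,0,0],0.3]])

```text
t: 11.18
tcp_pos: [542.2, 33.6, 53.6]
ee_rot: [179.9, 25.0, -171.1]
ft_force: [-0.3, -0.4, 0.3]
grip_width: 68.0
```

>>> play_rows(series=[[[0.04,0.01,-0.09],[0,0,0],0.3],[[0.04,0,-0.09],[0,0,0],0.3],[[0,0,0],[0,0,0],0.3],[[0,0,0],[0,0,0],0.3]])

```text
t: 11.68
tcp_pos: [543.0, 33.7, 51.8]
ee_rot: [179.9, 25.0, -171.1]
ft_force: [-0.1, -0.2, -0.5]
grip_width: 68.4
```

>>> play_rows(series=[[[0.04,0.01,-0.09],[0,0,0],0.3],[[0,0,0],[0,0,0],0.3],[[0,0,0],[0,0,0],0.3]])

```text
t: 12.05
tcp_pos: [543.3, 33.8, 51.5]
ee_rot: [180.0, 25.0, -171.1]
ft_force: [-5.4, -0.5, 8.6]
grip_width: 68.1
```

>>> play_rows(series=[[[0.04,0.01,-0.09],[0,0,0],0.3],[[0,0,0],[0,0,0],0.3],[[0,0,0],[0,0,0],0.3]])

```text
t: 12.42
tcp_pos: [543.3, 33.8, 51.4]
ee_rot: [180.0, 25.0, -171.1]
ft_force: [-15.9, -1.4, 22.6]
grip_width: 68.2
```

Firm contact at n = 22.1 mm, which is the computed seating depth (22.05). Releasing and retreating along the axis.

>>> play_rows(series=[[[-0.03,0,0.07],[0,0,0],0.6],[[0,0,0],[0,0,0],0.9],[[0,0,0],[0,0,0],1],[[0,0,0],[0,0,0],1],[[-0.4,-0.07,0.9],[0,0,0],1],[[-1.2,-0.2,2.7],[0,0,0],1],[[-1.6,-0.25,3.5],[0,0,0],1],[[-2,-0.3,4],[0,0,0],1]])

```text
t: 13.42
tcp_pos: [490.5, 25.8, 162.8]
ee_rot: [179.9, 25.0, -171.1]
ft_force: [0.0, 0.6, 0.4]
grip_width: 85.3
```

>>> play_rows(series=[[[-2,0,2],[0,0,0],-1],[[0,0,0],[0,0,0],-1],[[0,0,0],[0,0,0],-1]])

```text
t: 13.8
tcp_pos: [471.6, 25.7, 181.4]
ee_rot: [179.9, 25.0, -171.1]
ft_force: [-0.4, 0.0, -0.8]
grip_width: 32.1
```

```bash
python3 - <<'E'
from h import *
c=robot.calibration("wrist");im=robot.get_image("wrist");b=im[:,:,::-1].copy(); s=robot.observe();print(s['t'],s['tcp_pos'],s['ee_rot'],s['q'],s['ft_force'])
side=robot.get_image("side")[:,:,::-1]
np.save("c5.npy",c,allow_pickle=True)
g=cv2.resize(side[170:310,280:400],None,fx=3.4,fy=3.4,interpolation=cv2.INTER_CUBIC)
out=np.zeros((480,1050,3),np.uint8); out[:480,:640]=b; out[:476,640:1048]=g
cv2.imwrite("pics/w5.png",cv2.resize(out,None,fx=.76,fy=.76,interpolation=cv2.INTER_AREA)); cv2.imwrite("pics/w5raw.png",b)
E
```

```text
13.85 [471.36966454  25.80230085 180.78832842] [ 179.91654341   24.92510365 -171.12790694] [ -9.79859164  -8.57993766 -43.99953252  30.84306147   7.83336485
 -17.04039794] [-0.35818972 -0.04797879  0.12752636]
```

View pics/w5.png

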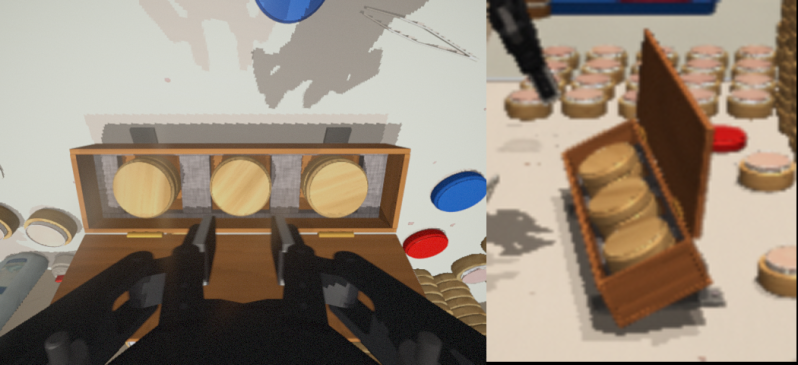

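All three tins look equally lidded in both views, so the lid is seated. Now plan the cover: reach over it, then sweep it shut from its outer face with closed fingers.

```bash
python3 - <<'E'
from h import *
F,u,v,n,_,_=model([556,36.2,9.0]); H=F+49*u+45*n; print('H',H)
prev=None
for deg in (115,100,85,70,55,40,25,10,0):
    f=np.radians(deg); e=-u*np.cos(f)+n*np.sin(f); z=n*np.cos(f)+u*np.sin(f)
    P=H+88*e+(8+11*abs(np.cos(np.radians(115-deg))))*z
    print(deg,P.round(1),'' if prev is None else ((P-prev)/10).round(2), 'top',(H+108*e).round(0) if deg==115 else ''); prev=P
E
```

```text
H [581.07865124  40.17206814  95.49214524]
115 [599.8  43.1 183.5]  top [581.  40. 203.]
100 [576.4  39.4 185.3] [-2.35 -0.37  0.18] top 
85 [552.6  35.7 180.5] [-2.37 -0.38 -0.48] top 
70 [530.6  32.2 168.9] [-2.2  -0.35 -1.16] top 
55 [512.5  29.3 151.2] [-1.82 -0.29 -1.77] top 
40 [499.9  27.3 128.7] [-1.26 -0.2  -2.24] top 
25 [494.2  26.4 103.5] [-0.57 -0.09 -2.53] top 
10 [494.4  26.4  83.2] [ 0.02  0.   -2.03] top 
0 [497.   26.9  69.8] [ 0.27  0.04 -1.34] top
```

>>> play_rows(series=[[[0,0,2],[-0.0084,0.054,-0.0009],-1],[[0,0,3],[-0.0167,0.108,-0.0017],-1],[[0.5,0,3],[-0.0167,0.108,-0.0017],-1],[[1.5,0.1,1.5],[-0.0167,0.108,-0.0017],-1],[[3,0.3,0],[-0.0083,0.053,-0.0009],-1],[[3.5,0.4,0],[0,0,0],-1],[[3.5,0.5,0],[0,0,0],-1],[[2,0.4,0],[0,0,0],-1]])

```text
t: 14.9
tcp_pos: [613.3, 43.0, 274.0]
ee_rot: [180.0, -0.2, -171.5]
ft_force: [0.4, 0.1, 0.1]
grip_width: -0.1
```

>>> play_rows(series=[[[0.7,0.2,0],[0,0,0],-1],[[0,0,-2],[0,0,0],-1],[[0,0,-3],[0,0,0],-1],[[0,0,-2.5],[0,0,0],-1],[[0,0,-1.5],[0,0,0],-1],[[0,0,0],[0,0,0],-1]])

```text
t: 15.65
tcp_pos: [617.3, 44.8, 185.4]
ee_rot: [180.0, -0.2, -171.5]
ft_force: [0.6, 0.4, 0.5]
grip_width: -0.2
```

>>> play_rows(series=[[[-0.6,0,0],[0,0,0],-1],[[-0.6,0,0],[0,0,0],-1],[[-0.6,-0.1,0],[0,0,0],-1],[[-0.6,-0.1,0],[0,0,0],-1],[[-0.6,-0.1,0.1],[0,0,0],-1],[[0,0,0],[0,0,0],-1]])

```text
t: 16.4
tcp_pos: [587.3, 41.7, 187.5]
ee_rot: [180.0, -0.1, -171.5]
ft_force: [0.6, 0.3, 0.1]
grip_width: -0.0
```

>>> play_rows(series=[[[-0.6,-0.1,0],[0,0,0],-1],[[-0.6,-0.1,0],[0,0,0],-1],[[-0.6,-0.1,0],[0,0,0],-1]])

```text
t: 16.77
tcp_pos: [570.0, 38.8, 187.5]
ee_rot: [180.0, -0.0, -171.5]
ft_force: [2.7, 0.8, -0.6]
grip_width: -0.1
```

>>> play_rows(series=[[[-0.6,-0.1,-0.1],[0,0,0],-1],[[-0.6,-0.1,-0.1],[0,0,0],-1],[[-0.6,-0.1,-0.1],[0,0,0],-1]])

```text
t: 17.15
tcp_pos: [552.1, 35.6, 184.7]
ee_rot: [180.0, 0.0, -171.5]
ft_force: [2.3, 0.4, 0.1]
grip_width: 0.2
```

The cover is following with about 2.5 N of resistance. Continuing the arc.

>>> play_rows(series=[[[-0.75,-0.1,-0.5],[0,0,0],-1],[[-0.7,-0.1,-0.5],[0,0,0],-1],[[-0.7,-0.1,-0.6],[0,0,0],-1],[[-0.6,-0.1,-0.6],[0,0,0],-1],[[-0.6,-0.1,-0.6],[0,0,0],-1],[[-0.6,-0.1,-0.6],[0,0,0],-1]])

```text
t: 17.9
tcp_pos: [513.0, 29.8, 150.2]
ee_rot: [180.0, 0.0, -171.5]
ft_force: [0.6, 0.6, 1.0]
grip_width: 0.2
```

>>> play_rows(series=[[[-0.45,-0.1,-0.75],[0,0,0],-1],[[-0.4,0,-0.75],[0,0,0],-1],[[-0.4,-0.1,-0.75],[0,0,0],-1],[[-0.2,0,-0.85],[0,0,0],-1],[[-0.2,0,-0.85],[0,0,0],-1],[[-0.2,0,-0.85],[0,0,0],-1]])

```text
t: 18.65
tcp_pos: [494.6, 27.7, 102.2]
ee_rot: [180.0, 0.0, -171.5]
ft_force: [1.4, -0.9, 1.1]
grip_width: -0.1
```

>>> play_rows(series=[[[0,0,-0.8],[0,0,0],-1],[[0,0,-0.7],[0,0,0],-1],[[0.05,0,-0.6],[0,0,0],-1],[[0.1,0,-0.5],[0,0,0],-1]])

```text
t: 19.15
tcp_pos: [496.3, 28.0, 76.5]
ee_rot: [180.0, 0.0, -171.5]
ft_force: [-0.0, 0.7, 1.8]
grip_width: -0.3
```

>>> play_rows(series=[[[0.05,0,-0.3],[0,0,0],-1],[[0,0,-0.2],[0,0,0],-1],[[0,0,0],[0,0,0],-1]])

```text
t: 19.52
tcp_pos: [496.0, 27.7, 71.4]
ee_rot: [180.0, -0.1, -171.5]
ft_force: [0.2, -0.3, 0.1]
grip_width: -0.0
```

>>> play_rows(series=[[[0,0,-0.2],[0,0,0],-1],[[0,0,-0.15],[0,0,0],-1],[[0,0,0],[0,0,0],-1]])

```text
t: 19.9
tcp_pos: [496.3, 27.7, 68.1]
ee_rot: [180.0, -0.0, -171.5]
ft_force: [0.8, 0.9, 0.8]
grip_width: -0.0
```

>>> play_rows(series=[[[0,0,-0.2],[0,0,0],-1],[[0,0,0],[0,0,0],-1]])

```text
t: 20.15
tcp_pos: [496.6, 27.7, 67.6]
ee_rot: [-180.0, 0.0, -171.5]
ft_force: [-4.3, 0.1, 13.3]
grip_width: -0.2
```

>>> play_rows(series=[[[0,0,-0.15],[0,0,0],-1],[[0,0,0],[0,0,0],-1],[[0,0,0],[0,0,0],-1]])

```text
t: 20.52
tcp_pos: [496.6, 27.7, 67.3]
ee_rot: [-180.0, 0.1, -171.5]
ft_force: [-8.4, -0.5, 23.7]
grip_width: 0.0
```

>>> play_rows(series=[[[0,0,1],[0,0,0],-1],[[0,0,3],[0,0,0],-1],[[0,0,4],[0,0,0],-1],[[0,0,4],[0,0,0],-1],[[0,0,4],[0,0,0],-1],[[1,0,2],[0,0,0],-1],[[0,0,0],[0,0,0],-1],[[0,0,0],[0,0,0],-1]])

```text
t: 21.52
tcp_pos: [505.6, 27.8, 243.4]
ee_rot: [180.0, -0.1, -171.5]
ft_force: [-0.7, 0.2, -0.3]
grip_width: -0.3
```

```bash
python3 - <<'E'
from h import *
c=robot.calibration("wrist");b=robot.get_image("wrist")[:,:,::-1].copy(); s=robot.observe();print(s['t'],s['tcp_pos'],s['ft_force'])
side=robot.get_image("side")[:,:,::-1]
# model: shut cover outer face (h=53) corners; f-corrected camera
c['fx']=c['fy']=c['fx']*.97
F,u,v,n,_,_=model([556,36.2,9.0])
for ang,col in((0,(255,0,255)),(5,(0,255,0))):
    f=np.radians(ang);e=-u*np.cos(f)+n*np.sin(f);z=n*np.cos(f)+u*np.sin(f);H=F+49*u+45*n+8*z
    q=project(c,[H+181*v,H+181*v+108*e,H-181*v+108*e,H-181*v]); cv2.polylines(b,[q.astype(int).reshape(-1,1,2)],True,col,1)
g=cv2.resize(side[190:310,280:400],None,fx=4,fy=4,interpolation=cv2.INTER_CUBIC)
cv2.imwrite("pics/w6.png",cv2.resize(np.hstack([b,g]),None,fx=.71,fy=.71,interpolation=cv2.INTER_AREA))
E
```

```text
21.575 [505.27336502  27.79028551 243.12391833] [-0.47269202 -0.28739979 -0.2303294 ]
```

View pics/w6.png

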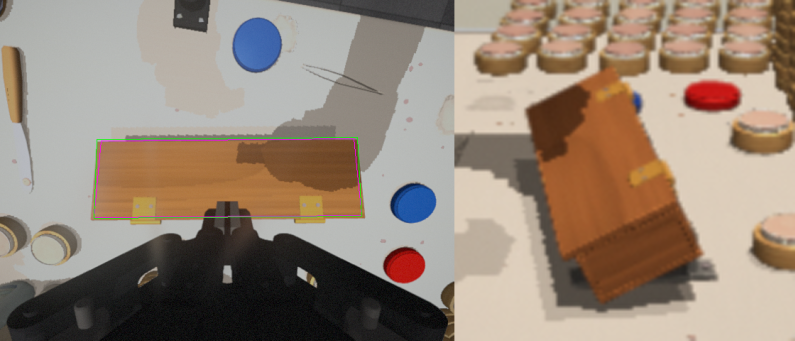

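The cover lies flat on the case. Its outline matches the shut model, and the side view shows no gap. Handing in.

```bash
python3 -c "
from station import robot
print(robot.sign_off())"
```

```text
the job is handed in; nothing more can be done
None
```

I put the bamboo lid on the open tin (middle pocket), shut the case's cover and handed the job in at about 21.6 s of the 64 s allowed; sign-off gives no verdict.

- **Lid:** It went down along the tin's axis without touching until firm contact at the expected seating depth (22.1 mm against 22.05 mm computed, about 27 N). After release, the wrist and side views showed three equally lidded tins in their pockets.
- **Cover:** I pushed it from behind with about 2–3 N until it met a hard stop, then pressed to about 24 N up and 8 N sideways. The last pictures show it flat with no gap, matching the outline for the shut position. That overlay only separates shut from a few degrees open by a small margin, so the hard stop is the stronger evidence. The gripper was 243 mm above the table, touching nothing.
- **Disagreement:** The wrist camera's scale read about 3% off. My first estimate of where the tin sat relative to the lid was about 4 mm out along the slope. I corrected it before placing by measuring lid and tin in the same picture.
- **Other things:** I did not measure the spatula, tweezers or `tin_31` again afterwards. The arm did not go near them, and the last pictures showed nothing visibly out of place.

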